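# Clamp the vial carrier with its wing nut

## Task

Push the blue vial carrier gently along its rails until its slot is fully home against the stud under the wing nut. Then turn the wing nut clockwise, without bumping the two red-capped posts beside it, until it has become snug and holds the carrier, and do not force it any tighter. Keep both vials standing in the carrier, leave the beaker and the tube rack beside it alone, and let go of the nut.

Things in the scene. Friction and masses are not known exactly. Their poses are not given: they have to be found in the camera images.
- mount: aluminium mounting plate fixed to the worktop, 215 x 140 x 12 mm; origin on the worktop under the stud axis; its x axis is the direction in which the carrier slides home, z up; plate reaches from x -155 to +60. Two dark rails 10 mm wide, tops 22 mm above the worktop, from x -145 to -30, keep the carrier at y 0 with 2 mm play each side. A black rubber mat whose height differs from start to start lies between the rails
- posts: two steel posts with red caps, fixed to the mount at y +46 and -46 mm beside the stud, 15 mm thick at the cap, tops 70 mm above the worktop, so 38 mm are free from the nut's axis to each; origin that of the mount. They must not be bumped: a wide open gripper does not fit between them crosswise, one opened little or closed on the wings passes
- stud (a point): on the axis of the 10 mm threaded stud that stands on the mount, 22 mm above the worktop
- wing_nut (a joint): wing nut angle in rad, growing clockwise from above (tightening). At 0 the wings point along the mount's x axis. Sinks 2.5 mm per rad; stays where left. Loose, it turns with 0.025 N m; once it bears on the carrier the torque to keep it creeping rises about 0.5 N m per rad: 0.2 N m is right, under 0.14 still slack, over 0.28 too tight, 0.45 does damage. At rest, friction may hide it
- wings (a point): middle of the steel wing nut's two wings, on the stud axis; it sinks with the nut but does not turn. The wings form an upright blade 52 mm long, 9 mm thick and 23 mm high (11.5 mm above and below this point), to be pinched across the 9 mm. Below it is a round flange of 40 mm, top 18.5 mm below this point, with a black rubber-faced spring washer whose underside, 23.5 mm below this point, presses on the carrier
- carrier: loose blue foot plate 10 mm thick, 86 mm wide (70 mm for x > -18), with a white vial block (40 x 86 mm, x -98 to -58, from 10 to 40 mm above the underside) at its end towards the robot; about 0.3 kg; it can be pushed at the upright white face at x -98. Origin on its underside at the inner end of its 16 mm slot, which opens to +x; x axis along the slot, prongs reach to x +25. When home the origin lies on the stud axis
- slot_end (a point): 5 mm above the carrier's origin; meets the stud axis when the carrier is home. It starts 35 to 50 mm short
- vial_red: vial with a red cap, 27 mm across, 51 mm tall, standing loosely in one of the two 26 mm deep pockets of the carrier (x -78, y +20 or -20 mm); origin under its middle
- vial_white: all-white vial, 27 mm across, 51 mm tall, standing loosely in the other pocket; origin under its middle; the vials' tops stand 65 mm above the carrier's underside
- beaker_a: clear beaker with green leaves, 50 x 55 x 62 mm, on the worktop left of the mount; origin under its middle; to be left alone
- tube_stand: empty blue tube rack, 44 x 130 x 50 mm, on the worktop right of the mount; origin under its middle; to be left alone
There are look-alikes about, which are no part of the job. Of the things that look like the carrier, the largest one is meant.

How it is judged:
By the outcome, as a careful person would: the job done as asked, in the order asked, and still so for the second after the job is handed in, with the robot touching nothing.
It also fails if it takes over 72 s, if anything falls off the work surface, if the arm or the gripper's body presses on something with over 40 N, if the wrist force passes 120 N, or if a joint passes its speed limit or range.

## Robot

A 7-joint arm with a two-finger parallel gripper is mounted at the origin on a cart in front of the work surface, level with it; the furniture and walls round the work are solid. World frame = base frame: x ahead of the robot, y to its left, z up, the work surface at z = 0. Lengths are in m, angles in rad, forces in N, time in s.
With the tool pointing down it reaches from about 0.425 to 0.95 m from the base axis. Payload 4.7 kg.
Tool frame: the origin (TCP) lies at the very end of the fingers, on their centre line; the grasp point (between the pads) lies 19 mm behind it; y points along the fingers, z is the direction in which the jaws open and shut, and the axes are right-handed (so a half turn about y gives the same grasp; the last joint's range is limited). The gripper opens to 87 mm and grips with 3 to 60 N. Pads are 19 mm wide; open, the fingers measure 117 mm over their backs; the gripper's body (75 mm by 190 mm) begins 51 mm behind the grasp point.
Start: joints at [1.236, 0.469, -0.049, 1.532, 0.024, 1.141, -0.082], TCP at [0.203, -0.644, 0.223] pointing down, gripper open.
Joint ranges: [-2.59, 2.59], [-0.33, 1.99], [-1.39, 1.29], [0.1, 2.45], [-1.04, 4.18], [0.21, 1.99], [-2.66, 2.66]. Speed limits (rad/s): [2.57, 2.57, 3.14, 3.14, 3.14, 3.14, 3.14].

## Interface

Orientations are given as a unit quaternion [w, x, y, z].
In Python, from plant import monitor, imaging, robot gives the robot as it stands. The module is installed in compiled form; this text tells all that it offers.
- The arm moves only by the tool send_rows, never from a script. Its argument "rows" is a list of rows, each a list of 3 entries, a list of its own where there are three numbers: the closure, from 0 (fully open) to 1 (shut), then the shift along the tool's x, y, z in units of 25 mm (1.0 is 25 mm), then the turn, a rotation vector about the tool's x, y, z in units of 8 degrees (1.0 is 8 degrees). In form: [[claw, [x, y, z], [ax, ay, az]], ...]. A call has exactly 5 rows; each row shifts and turns the commanded pose from where the row before left it, along the tool's axes as they then stand; what a row does not reach is not made up. A row lasts 1/10 s, in which the tool goes at most 50 mm and 8.59 degrees, less where a joint would pass 70% of its speed; a pose out of reach is approached as far as the arm can. A call is refused whole if a number of a shift passes 1 or a number of a turn 1, either way. A call with a gripper value outside its range is refused whole. The fingers move at their own pace and stop on an object; the grip force is fixed at half the most. Time passes only in rows, so rows that do not move let the fingers close, or fill a call up. It gives the time, the measured TCP pose, the force and the opening at its end, in the units of the state.
- monitor.sense(): the state, without advancing time (a new reading comes with each control period).
- imaging.grab_frame(name): name is "side" or "top" or "wrist"; returns a dict with "image" (384x512x3 uint8, red, green, blue), "fovy" (degrees; the focal length in pixels is half the picture's height over the tangent of half this angle, whatever the lens; pixels are square), "cx", "cy" (the principal point, pixels), "dist" ([k1, k2, p1, p2, k3] as OpenCV has them; the pictures are not rectified), "R" (3x3) and "t" (3): a world point X has camera coordinates R X + t; the wrist camera has in their place "T_tool_cam" (4x4, takes a point from camera to tool coordinates, whose origin is the TCP and whose axes are the tool frame's). Camera axes: x right, y down, z forward; pixel columns grow to the right and rows downward; lengths in m; the calibration is good to about 2 mm. A picture is of the moment at which its call begins: read the wrist's pose just before it. There is no depth.
- robot.close_job(): hands the job in, once; it reports no verdict.
Trained networks look in a picture, given as the dict that the camera call returned (one of the last four; its "shot" number tells which), for a name from the list of things; names that differ only in an ending like _2 or _b are one class to them, and where a whole thing is asked for, a point or a joint stands for the part that bears it (a point fixed in the world has none). Each returns a list of dicts, best first, with "p" (0 to 1); they miss things now and then, are a little off and sometimes report something else, mostly with a low value. They report only what shows in the picture. A call takes as long as a camera call. They do not tell look-alikes from the thing itself.
- imaging.search_frame(picture, label): "position" ([x, y, z] in m, in the coordinates of the camera as it stood for that picture, good to about 4 mm: the middle of the surface that is visible of it).
- imaging.regions_of(picture, label): "mask" (384x512 bool, what is visible of it).
The state is a dict: "t": time; "joint_positions": joint angles; "qvel": joint speeds; "tau": joint torques, N m; "tool_pos": TCP position; "orientation": TCP orientation; "ft_force": force on the tool from outside, world axes, zero at the start; "torque": the same for the moment, N m; "width": opening from 0.0 (shut) to 1.0 (fully open).
Only numpy, scipy, OpenCV 4.12 (cv2) and the standard library are available. Lean on these libraries where they do the work, as an engineer would, in place of code of your own. Each camera call takes 0.05 s, during which the arm holds its last target. There are 200 camera calls.

## Working session

There is one attempt and no reset: what is moved stays moved. The work goes in short steps, Python scripts to look and compute and a tool call to move; the robot and the scene stay as the last step left them, time stands still between calls to the robot, and variables do not carry over. Pictures are saved under pics/ and viewed, on a budget of 10 in all, crops included, one or two more only if the job needs it, and the job is handed in when it is done.

Besides the shell and the picture viewer there is one more tool, called after "Emit:" as name([rows], argument=value, ...), one row to a line, values as JSON. send_rows: Moves the arm, as the interface text tells. Its arguments: {"type":"object","properties":{"rows":{"type":"array"}},"required":["rows"]}

```bash
mkdir -p pics
cat > h.py <<'E'
import numpy as np, cv2
from plant import monitor, imaging, robot
from scipy.spatial.transform import Rotation as Ro
def rot(q): return Ro.from_quat([q[1],q[2],q[3],q[0]]).as_matrix()
def cam(name):
    s=monitor.sense(); f=imaging.grab_frame(name)
    if name=="wrist":
        T=np.array(f["T_tool_cam"]); W=np.eye(4); W[:3,:3]=rot(s["orientation"]); W[:3,3]=s["tool_pos"]; M=W@T
    else:
        M=np.eye(4); M[:3,:3]=np.array(f["R"]).T; M[:3,3]=-M[:3,:3]@np.array(f["t"])
    return f,M
def K(f):
    fl=192/np.tan(np.radians(f["fovy"])/2); return np.array([[fl,0,f["cx"]],[0,fl,f["cy"]],[0,0,1]])
def proj(f,M,X):
    I=np.linalg.inv(M); r=cv2.Rodrigues(I[:3,:3])[0]
    return cv2.projectPoints(np.array(X,float).reshape(-1,1,3),r,I[:3,3],K(f),np.array(f["dist"],float))[0][:,0]
def ray(f,M,uv,z):
    p=cv2.undistortPoints(np.array(uv,float).reshape(-1,1,2),K(f),np.array(f["dist"],float))[:,0]
    d=np.c_[p,np.ones(len(p))]@M[:3,:3].T; o=M[:3,3]
    return o+d*((z-o[2])/d[:,2])[:,None]
def save(f,n,crop=None,s=1):
    im=f["image"][...,::-1]
    if crop: im=im[crop[1]:crop[3],crop[0]:crop[2]]
    cv2.imwrite("pics/"+n,cv2.resize(im,None,fx=s,fy=s,interpolation=cv2.INTER_CUBIC))
def st():
    s=monitor.sense(); R=rot(s["orientation"])
    print("t",round(s["t"],2),"tcp",np.round(s["tool_pos"],4),"F",np.round(s["ft_force"],2),"T",np.round(s["torque"],3),"w",round(s["width"],3)); print("x",R[:,0].round(3),"y",R[:,1].round(3),"z",R[:,2].round(3),"q",np.round(s["joint_positions"],3))
E
python3 - <<'E'
from h import *
st()
ims=[]
for n in("top","side"):
    f,M=cam(n); ims.append(f["image"])
    print(n,M[:3,3].round(3))
    for l in("carrier","wings","wing_nut","mount","posts","vial_red","vial_white","beaker_a","tube_stand"):
        for r in imaging.search_frame(f,l)[:3]:
            X=M[:3,:3]@r["position"]+M[:3,3]; print(n,l,round(r["p"],2),X.round(3),proj(f,M,X).round(0))
cv2.imwrite("pics/a.png",np.vstack(ims)[...,::-1])
cv2.imwrite("pics/top.png",ims[0][...,::-1]);cv2.imwrite("pics/side.png",ims[1][...,::-1])
E
```

```text
t 0.0 tcp [ 0.203  -0.6431  0.2215] F [-1.1   0.49 -0.83] T [ 0.045 -0.015 -0.038] w 1.002
x [-0.954 -0.301  0.   ] y [-0.001  0.002 -1.   ] z [ 0.301 -0.954 -0.002] q [ 1.236  0.469 -0.049  1.534  0.024  1.141 -0.082]
top [0.393 0.029 0.898]
top carrier 0.94 [0.571 0.033 0.027] [[265. 203.]]
top carrier 0.87 [0.513 0.202 0.005] [[184. 220.]]
top carrier 0.8 [ 0.38  -0.033  0.011] [[284. 298.]]
top wings 0.62 [0.606 0.035 0.014] [[266. 188.]]
top wings 0.61 [0.642 0.031 0.047] [[271. 168.]]
top wing_nut 0.67 [0.638 0.039 0.05 ] [[267. 169.]]
top wing_nut 0.43 [0.61  0.028 0.015] [[270. 186.]]
top mount 0.67 [0.609 0.036 0.011] [[266. 187.]]
top posts 0.64 [0.642 0.037 0.05 ] [[268. 167.]]
top posts 0.63 [0.527 0.055 0.083] [[252. 217.]]
top vial_red 0.58 [0.526 0.056 0.083] [[251. 218.]]
top vial_red 0.28 [0.642 0.036 0.051] [[268. 167.]]
top vial_white 0.73 [0.643 0.035 0.047] [[269. 168.]]
top vial_white 0.51 [0.524 0.017 0.077] [[271. 222.]]
top beaker_a 0.92 [0.646 0.202 0.03 ] [[192. 159.]]
top tube_stand 0.67 [ 0.601 -0.123  0.002] [[337. 201.]]
side [0.218 0.698 0.628]
side carrier 0.97 [0.51  0.201 0.009] [[246. 261.]]
side carrier 0.69 [ 0.37  -0.017  0.012] [[334. 223.]]
side carrier 0.63 [0.562 0.057 0.026] [[255. 214.]]
side wings 0.73 [0.645 0.043 0.04 ] [[230. 198.]]
side wing_nut 0.49 [0.634 0.041 0.039] [[234. 199.]]
side mount 0.94 [0.606 0.079 0.017] [[236. 217.]]
side vial_white 0.46 [0.523 0.02  0.08 ] [[275. 194.]]
side beaker_a 0.69 [0.64  0.206 0.025] [[197. 240.]]
side tube_stand 0.6 [ 0.605 -0.121  0.023] [[269. 177.]]
```

View pics/top.png

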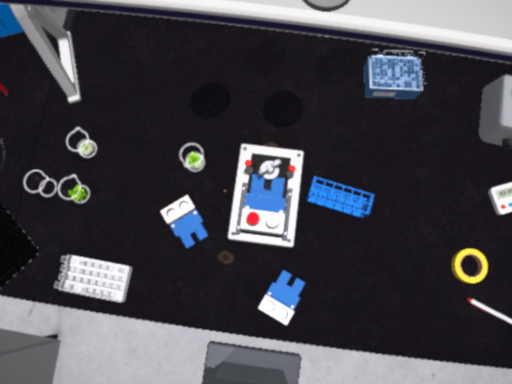

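View pics/side.png

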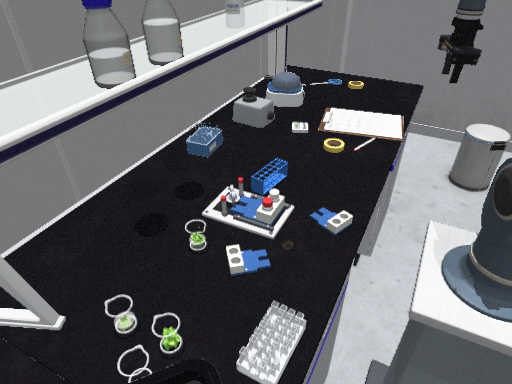

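Top view: three carrier look-alikes: (265,203) on the mount with both vials in it, a loose one at (184,220), and another loose one at (283,298). The one on the mount is the largest and is the one meant. The beaker is at (192,159), the rack at (341,197) and the red caps at (249,164) and (292,169).

Run:
```python
from h import *
f,M=cam("top")
c=ray(f,M,[(241,144),(303,150),(294,247),(229,241)],.012); print(c.round(4))
p=ray(f,M,[(249,164),(292,169)],.07); print(p.round(4),p.mean(0).round(4))
d=p[0]-p[1]; print(np.linalg.norm(d), "yaw",np.degrees(np.arctan2(-d[0],d[1])))
e=(c[0]+c[1]-c[2]-c[3])/2; print("plate yaw",np.degrees(np.arctan2(e[1],e[0])),np.linalg.norm(e))
save(f,"crop1.png",(215,130,315,255),5)
w,Mw=cam("wrist"); print(np.round(w["T_tool_cam"],3),w["fovy"])
```

```text
[[ 0.6991  0.1038  0.012 ]
 [ 0.7041 -0.0347  0.012 ]
 [ 0.4878 -0.0401  0.012 ]
 [ 0.4815  0.0979  0.012 ]]
[[ 0.6384  0.0763  0.07  ]
 [ 0.6398 -0.0127  0.07  ]] [0.6391 0.0318 0.07  ]
0.08902240165238641 yaw 0.9594775205702646
plate yaw 1.4951306465399605 0.2170220168435446
[[ 0.     0.962  0.274 -0.075]
 [-0.    -0.274  0.962 -0.163]
 [ 1.    -0.     0.     0.001]
 [ 0.     0.     0.     1.   ]] 65.9418465627145
```

View pics/crop1.png

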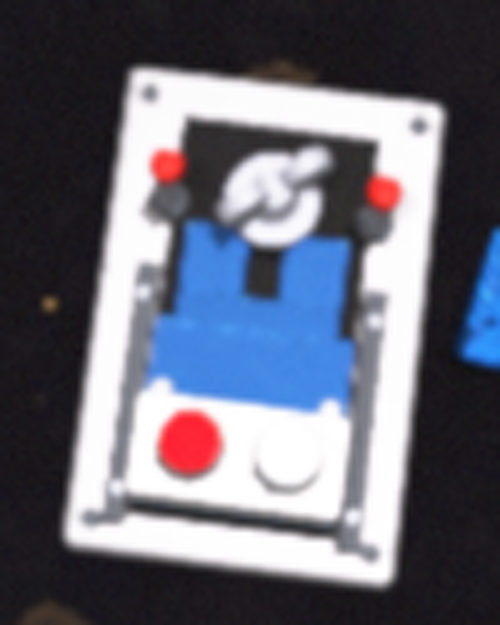

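The crop confirms the one on the mount: blue plate, white block, red vial at left and white vial at right. The slot is short of the nut, and the blade runs about 54° clockwise from the mount's x axis. Next I plan the approach.

```bash
cat >> h.py <<'E'
def plan(pos,yaw,N,claw,start=None,dec=2):
    s=monitor.sense(); R=rot(s["orientation"]); p=np.array(s["tool_pos"])
    if start is not None: p,R=start
    y=np.radians(yaw); Rt=np.array([[np.cos(y),0,np.sin(y)],[np.sin(y),0,-np.cos(y)],[0,-1,0]]).astype(float)
    # columns x,y,z ; z = x cross y
    Rt=np.c_[[np.cos(y),np.sin(y),0],[0,0,-1],np.cross([np.cos(y),np.sin(y),0],[0,0,-1])]
    x0=np.degrees(np.arctan2(R[1,0],R[0,0])); print("yaw now",x0.round(2))
    rows=[]
    for i in range(N):
        k=N-i
        d=np.clip(R.T@((np.array(pos)-p)/k)/.025,-1,1).round(dec)
        yn=np.degrees(np.arctan2(R[1,0],R[0,0])); dy=(yaw-yn)
        if getattr(plan,"dirn",0)==-1 and dy>5: dy-=360
        if getattr(plan,"dirn",0)==1 and dy<-5: dy+=360
        if i==0:
            lev=Ro.from_matrix(R.T@np.c_[[np.cos(np.radians(yn)),np.sin(np.radians(yn)),0],[0,0,-1],np.cross([np.cos(np.radians(yn)),np.sin(np.radians(yn)),0],[0,0,-1])]).as_rotvec(degrees=True)
        else: lev=np.zeros(3)
        a=np.clip((np.array([0,-dy/k,0])+lev)/8,-1,1).round(dec)
        p=p+R@d*.025; R=R@Ro.from_rotvec(a*8,degrees=True).as_matrix()
        rows.append([claw,d.tolist(),a.tolist()])
    for i in range(0,N,5): print(str(rows[i:i+5]).replace(" ",""))
    print("end",p.round(4))
    return p,R
E
python3 - <<'E'
from h import *
plan.dirn=1
plan([.55,.032,.22],1.3,35,0)
E
```

```text
yaw now -162.48
[[0,[-0.61,0.0,-0.62],[-0.0,-0.58,-0.0]],[0,[-0.66,0.0,-0.57],[0.0,-0.59,0.0]],[0,[-0.7,0.0,-0.51],[0.0,-0.58,0.0]],[0,[-0.74,0.0,-0.45],[0.0,-0.59,0.0]],[0,[-0.78,0.0,-0.39],[0.0,-0.58,0.0]]]
[[0,[-0.8,0.0,-0.32],[0.0,-0.59,0.0]],[0,[-0.83,0.0,-0.26],[0.0,-0.58,0.0]],[0,[-0.85,0.0,-0.19],[0.0,-0.59,0.0]],[0,[-0.86,0.0,-0.12],[0.0,-0.58,0.0]],[0,[-0.87,0.0,-0.05],[0.0,-0.59,0.0]]]
[[0,[-0.87,0.0,0.02],[0.0,-0.58,0.0]],[0,[-0.86,0.0,0.09],[0.0,-0.59,0.0]],[0,[-0.85,0.0,0.16],[0.0,-0.58,0.0]],[0,[-0.84,0.0,0.23],[0.0,-0.59,0.0]],[0,[-0.81,0.0,0.3],[0.0,-0.58,0.0]]]
[[0,[-0.79,0.01,0.37],[0.0,-0.59,0.0]],[0,[-0.75,0.0,0.43],[0.0,-0.58,0.0]],[0,[-0.72,0.01,0.49],[0.0,-0.59,0.0]],[0,[-0.67,0.0,0.55],[0.0,-0.58,0.0]],[0,[-0.63,0.01,0.6],[0.0,-0.59,0.0]]]
[[0,[-0.58,0.0,0.65],[0.0,-0.58,0.0]],[0,[-0.52,0.01,0.69],[0.0,-0.59,0.0]],[0,[-0.46,0.0,0.73],[0.0,-0.58,0.0]],[0,[-0.4,0.01,0.77],[0.0,-0.59,0.0]],[0,[-0.34,0.0,0.8],[0.0,-0.58,0.0]]]
[[0,[-0.27,0.01,0.82],[0.0,-0.59,0.0]],[0,[-0.21,0.0,0.84],[0.0,-0.58,0.0]],[0,[-0.14,0.01,0.86],[0.0,-0.59,0.0]],[0,[-0.06,0.0,0.87],[0.0,-0.58,0.0]],[0,[0.01,0.01,0.87],[0.0,-0.59,0.0]]]
[[0,[0.08,0.0,0.86],[0.0,-0.58,0.0]],[0,[0.14,0.01,0.86],[0.0,-0.59,0.0]],[0,[0.22,0.0,0.84],[0.0,-0.58,0.0]],[0,[0.28,0.01,0.82],[0.0,-0.59,0.0]],[0,[0.35,0.0,0.79],[0.0,-0.58,0.0]]]
end [0.5501 0.032  0.2201]
```

Emit:
send_rows([
  [0,[-0.61,0,-0.62],[0,-0.58,0]],
  [0,[-0.66,0,-0.57],[0,-0.59,0]],
  [0,[-0.7,0,-0.51],[0,-0.58,0]],
  [0,[-0.74,0,-0.45],[0,-0.59,0]],
  [0,[-0.78,0,-0.39],[0,-0.58,0]],
])

```text
t: 1.6
tool_pos: [0.2531, -0.5462, 0.2227]
orientation: [-0.248, 0.248, -0.662, 0.662]
ft_force: [-0.0, -0.7, 0.4]
width: 0.998
```

Emit:
send_rows([
  [0,[-0.8,0,-0.32],[0,-0.59,0]],
  [0,[-0.83,0,-0.26],[0,-0.58,0]],
  [0,[-0.85,0,-0.19],[0,-0.59,0]],
  [0,[-0.86,0,-0.12],[0,-0.58,0]],
  [0,[-0.87,0,-0.05],[0,-0.59,0]],
])

```text
t: 2.1
tool_pos: [0.3026, -0.4496, 0.2228]
orientation: [-0.377, 0.377, -0.598, 0.598]
ft_force: [0.7, 0.5, 0.1]
width: 1.001
```

Emit:
send_rows([
  [0,[-0.87,0,0.02],[0,-0.58,0]],
  [0,[-0.86,0,0.09],[0,-0.59,0]],
  [0,[-0.85,0,0.16],[0,-0.58,0]],
  [0,[-0.84,0,0.23],[0,-0.59,0]],
  [0,[-0.81,0,0.3],[0,-0.58,0]],
])

```text
t: 2.6
tool_pos: [0.3519, -0.3531, 0.2228]
orientation: [-0.491, 0.491, -0.509, 0.509]
ft_force: [0.4, -0.7, 0.1]
width: 1.0
```

Emit:
send_rows([
  [0,[-0.79,0.01,0.37],[0,-0.59,0]],
  [0,[-0.75,0,0.43],[0,-0.58,0]],
  [0,[-0.72,0.01,0.49],[0,-0.59,0]],
  [0,[-0.67,0,0.55],[0,-0.58,0]],
  [0,[-0.63,0.01,0.6],[0,-0.59,0]],
])

```text
t: 3.1
tool_pos: [0.4019, -0.2567, 0.2221]
orientation: [-0.584, 0.584, -0.399, 0.399]
ft_force: [-0.7, 0.0, -0.4]
width: 1.002
```

Emit:
send_rows([
  [0,[-0.58,0,0.65],[0,-0.58,0]],
  [0,[-0.52,0.01,0.69],[0,-0.59,0]],
  [0,[-0.46,0,0.73],[0,-0.58,0]],
  [0,[-0.4,0.01,0.77],[0,-0.59,0]],
  [0,[-0.34,0,0.8],[0,-0.58,0]],
])

```text
t: 3.6
tool_pos: [0.4518, -0.1598, 0.2214]
orientation: [-0.653, 0.653, -0.272, 0.272]
ft_force: [0.7, 0.2, -0.1]
width: 1.003
```

Emit:
send_rows([
  [0,[-0.27,0.01,0.82],[0,-0.59,0]],
  [0,[-0.21,0,0.84],[0,-0.58,0]],
  [0,[-0.14,0.01,0.86],[0,-0.59,0]],
  [0,[-0.06,0,0.87],[0,-0.58,0]],
  [0,[0.01,0.01,0.87],[0,-0.59,0]],
])

```text
t: 4.1
tool_pos: [0.5015, -0.0628, 0.2205]
orientation: [0.694, -0.694, 0.133, -0.133]
ft_force: [0.4, -0.3, 0.3]
width: 1.002
```

Emit:
send_rows([
  [0,[0.08,0,0.86],[0,-0.58,0]],
  [0,[0.14,0.01,0.86],[0,-0.59,0]],
  [0,[0.22,0,0.84],[0,-0.58,0]],
  [0,[0.28,0.01,0.82],[0,-0.59,0]],
  [0,[0.35,0,0.79],[0,-0.58,0]],
])

```text
t: 4.6
tool_pos: [0.5507, 0.0337, 0.2199]
orientation: [0.707, -0.707, -0.01, 0.01]
ft_force: [-0.2, -0.0, -0.2]
width: 1.0
```

Run:
```python
from h import *
st()
f,M=cam("wrist"); save(f,"w1.png",None,1.5)
for l in("carrier","wings","wing_nut","posts","vial_red","vial_white"):
    for r in imaging.search_frame(f,l)[:2]:
        X=M[:3,:3]@r["position"]+M[:3,3]; print(l,round(r["p"],2),X.round(3),proj(f,M,X).round(0))
```

```text
t 4.6 tcp [0.5507 0.0337 0.2199] F [-0.2  -0.03 -0.22] T [ 0.113 -0.157  0.002] w 1.0
x [ 1.     0.029 -0.   ] y [-0.  0. -1.] z [-0.029  1.     0.   ] q [ 0.54   0.398 -0.872  1.796  0.338  1.105  1.151]
carrier 0.9 [0.572 0.032 0.022] [[253. 187.]]
carrier 0.87 [0.512 0.2   0.008] [[388. 142.]]
wings 0.61 [0.636 0.03  0.046] [[250. 241.]]
wing_nut 0.94 [0.635 0.029 0.046] [[249. 241.]]
vial_red 0.88 [0.533 0.053 0.081] [[275. 165.]]
vial_white 0.65 [0.527 0.014 0.081] [[237. 159.]]
```

View pics/w1.png

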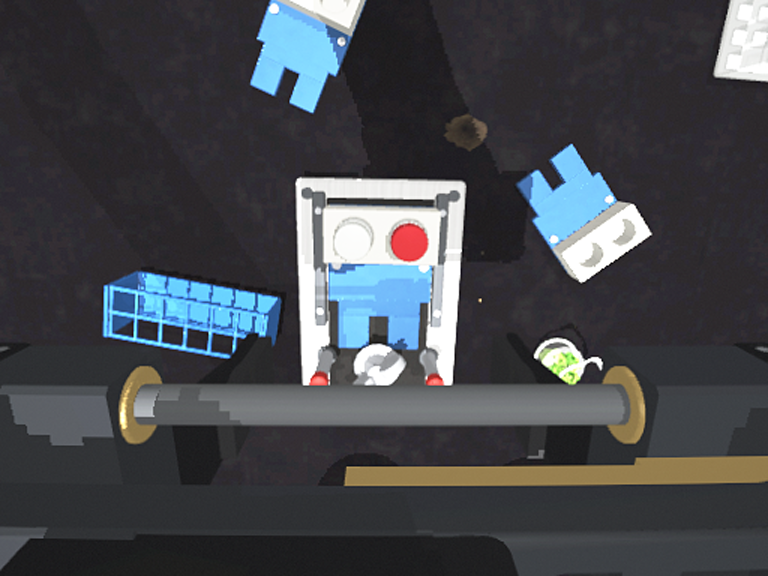

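Wrist view (×1.5): the rack is at left (190,315) and the beaker at right (565,355). The carrier block is at (380,235), the slot at (378,330), the nut at (377,365), and the red caps are half hidden at (319,379) and (434,379).

Run:
```python
from h import *
f,M=cam("wrist")
a=lambda L,z:ray(f,M,np.array(L)/1.5,z).round(4)
print("near corners",a([(297,180),(466,182)],.012))
print("edges",a([(303,380),(451,380)],.012))
print("caps",a([(319,379),(434,379)],.07))
print("rails out/in near", a([(314,210),(448,210)],.022), "far",a([(317,320),(441,320)],.022))
print("block rear top edge",a([(328,207),(441,207)],.055))
print("slot end",a([(378,318)],.025),"nut",a([(379,363)],.04))
m=imaging.regions_of(f,"wing_nut")
for r in m[:1]:
    v,u=np.nonzero(r["mask"]); print("nut mask",r["p"],u.min()*1.5,u.max()*1.5,v.min()*1.5,v.max()*1.5)
save(f,"w2.png",(190,110,320,262),4.)
```

```text
near corners [[ 0.4909 -0.0405  0.012 ]
 [ 0.4897  0.097   0.012 ]]
edges [[ 0.6709 -0.0407  0.012 ]
 [ 0.668   0.0962  0.012 ]]
caps [[ 0.639  -0.0174  0.07  ]
 [ 0.6371  0.0722  0.07  ]]
rails out/in near [[ 0.5138 -0.0256  0.022 ]
 [ 0.5116  0.0822  0.022 ]] far [[ 0.6079 -0.025   0.022 ]
 [ 0.6056  0.082   0.022 ]]
block rear top edge [[ 0.5078 -0.0104  0.055 ]
 [ 0.5061  0.072   0.055 ]]
slot end [[0.6039 0.0276 0.025 ]] nut [[0.6387 0.0292 0.04  ]]
nut mask 0.94 358.5 409.5 345.0 385.5
```

View pics/w2.png

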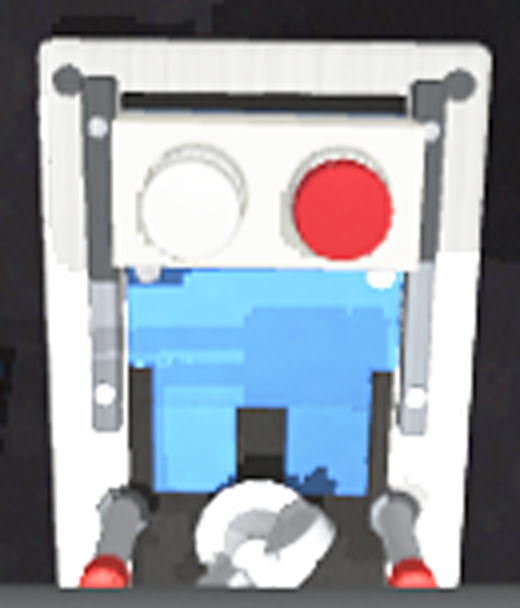

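Crop: the block's rear edge is at row 118 and the slot end at (260,408). The nut is at (265,535), with its blade running lower-left to upper-right. From this the stud is at about (0.641, 0.029), the mount's yaw is about 1°, and the carrier is about 37 mm short.

Run:
```python
from h import *
s=plan([.470,.0280,.17],1.0,5,1)
s=plan([.470,.0280,.032],1.0,10,1,s)
```

```text
yaw now 1.18
[[1,[-0.64,0.4,-0.01],[0.01,0.0,-0.0]],[1,[-0.64,0.4,-0.01],[0.0,0.01,0.0]],[1,[-0.64,0.4,-0.01],[0.0,0.0,0.0]],[1,[-0.64,0.4,-0.01],[0.0,0.01,0.0]],[1,[-0.64,0.4,-0.01],[0.0,0.0,0.0]]]
end [0.4699 0.028  0.17  ]
yaw now 1.02
[[1,[0.0,0.55,-0.0],[-0.0,0.0,-0.0]],[1,[0.0,0.55,-0.0],[0.0,0.0,0.0]],[1,[0.0,0.55,-0.0],[0.0,0.0,0.0]],[1,[0.0,0.55,-0.0],[0.0,0.0,0.0]],[1,[0.0,0.55,-0.0],[0.0,0.0,0.0]]]
[[1,[0.0,0.55,-0.0],[0.0,0.0,0.0]],[1,[0.0,0.56,-0.0],[0.0,0.0,0.0]],[1,[0.0,0.55,-0.0],[0.0,0.0,0.0]],[1,[0.0,0.56,-0.0],[0.0,0.0,0.0]],[1,[0.0,0.55,-0.0],[0.0,0.0,0.0]]]
end [0.4699 0.0281 0.032 ]
```

Emit:
send_rows([
  [1,[-0.64,0.4,-0.01],[0,0,0]],
  [1,[-0.64,0.4,-0.01],[0,0.01,0]],
  [1,[-0.64,0.4,-0.01],[0,0,0]],
  [1,[-0.64,0.4,-0.01],[0,0.01,0]],
  [1,[-0.64,0.4,-0.01],[0,0,0]],
])

```text
t: 5.55
tool_pos: [0.4694, 0.0282, 0.1698]
orientation: [-0.707, 0.707, 0.007, -0.006]
ft_force: [0.9, 0.8, -0.1]
width: 0.629
```

Emit:
send_rows([
  [1,[0,0.55,0],[0,0,0]],
  [1,[0,0.55,0],[0,0,0]],
  [1,[0,0.55,0],[0,0,0]],
  [1,[0,0.55,0],[0,0,0]],
  [1,[0,0.55,0],[0,0,0]],
])

```text
t: 6.05
tool_pos: [0.4705, 0.0292, 0.0999]
orientation: [0.707, -0.707, -0.007, 0.007]
ft_force: [-0.4, 0.6, 0.1]
width: 0.172
```

Emit:
send_rows([
  [1,[0,0.55,0],[0,0,0]],
  [1,[0,0.55,0],[0,0,0]],
  [1,[0,0.55,0],[0,0,0]],
  [1,[0,0.55,0],[0,0,0]],
  [1,[0,0.55,0],[0,0,0]],
])

```text
t: 6.55
tool_pos: [0.4702, 0.029, 0.0314]
orientation: [-0.707, 0.707, 0.007, -0.007]
ft_force: [-0.4, -0.4, 0.0]
width: 0.007
```

Emit:
send_rows([
  [1,[0.15,0,0],[0,0,0]],
  [1,[0.15,0,0],[0,0,0]],
  [1,[0.15,0,0],[0,0,0]],
  [1,[0.15,0,0],[0,0,0]],
  [1,[0.15,0,0],[0,0,0]],
])

```text
t: 7.05
tool_pos: [0.4897, 0.0293, 0.0331]
orientation: [-0.707, 0.707, 0.007, -0.006]
ft_force: [-0.4, -0.4, -0.3]
width: 0.004
```

Run:
```python
from h import *
st()
```

```text
t 7.05 tcp [0.4897 0.0293 0.0331] F [-0.4  -0.38 -0.33] T [ 0.113 -0.173 -0.001] w 0.004
x [1.    0.019 0.001] y [ 0.001 -0.    -1.   ] z [-0.019  1.    -0.   ] q [ 0.423  0.546 -0.72   2.098  0.565  0.695  0.918]
```

Emit:
send_rows([
  [1,[0.1,0,0],[0,0,0]],
  [1,[0.1,0,0],[0,0,0]],
  [1,[0.1,0,0],[0,0,0]],
  [1,[0.1,0,0],[0,0,0]],
  [1,[0.1,0,0],[0,0,0]],
])

```text
t: 7.55
tool_pos: [0.5005, 0.0294, 0.0323]
orientation: [-0.707, 0.707, 0.006, -0.008]
ft_force: [-1.9, -0.4, 2.3]
width: 0.005
```

Emit:
send_rows([
  [1,[0.1,0,0],[0,0,0]],
  [1,[0.1,0,0],[0,0,0]],
  [1,[0.1,0,0],[0,0,0]],
  [1,[0.1,0,0],[0,0,0]],
  [1,[0.1,0,0],[0,0,0]],
])

```text
t: 8.05
tool_pos: [0.5141, 0.0299, 0.0325]
orientation: [0.707, -0.707, -0.007, 0.007]
ft_force: [-0.5, 0.3, -1.4]
width: 0.004
```

Emit:
send_rows([
  [1,[0.1,0,0],[0,0,0]],
  [1,[0.1,0,0],[0,0,0]],
  [1,[0.1,0,0],[0,0,0]],
  [1,[0.05,0,0],[0,0,0]],
  [1,[0.05,0,0],[0,0,0]],
])

```text
t: 8.55
tool_pos: [0.5238, 0.03, 0.0326]
orientation: [-0.707, 0.707, 0.007, -0.007]
ft_force: [-1.8, -0.7, 0.6]
width: 0.003
```

Run:
```python
from h import *
st()
f,M=cam("wrist"); save(f,"w3.png",(130,60,380,300),3.)
```

```text
t 8.55 tcp [0.5238 0.03   0.0326] F [-1.78 -0.7   0.59] T [0.047 0.267 0.002] w 0.003
x [ 1.    0.02 -0.  ] y [-0. -0. -1.] z [-0.02  1.   -0.  ] q [ 0.408  0.588 -0.709  2.02   0.568  0.737  0.937]
```

View pics/w3.png

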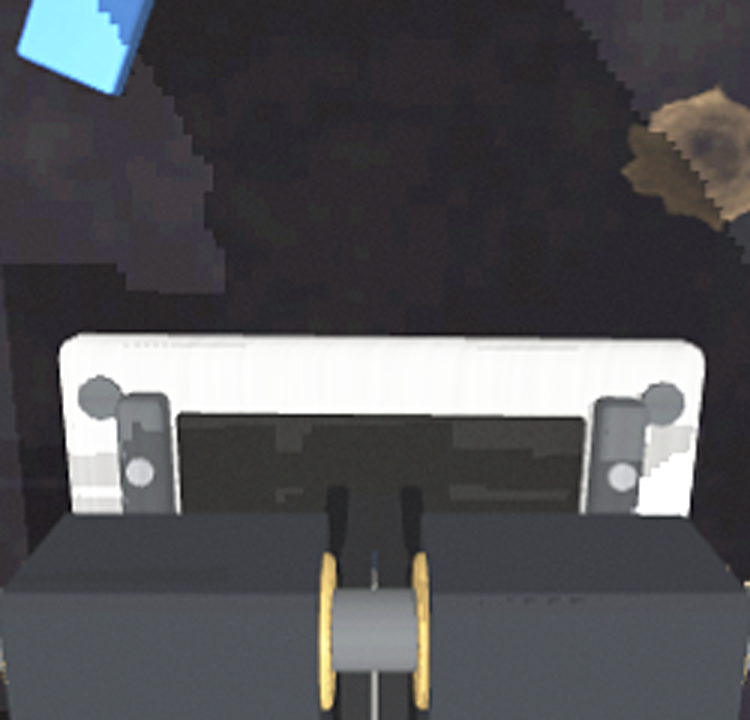

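The wrist view shows the near end of the mount (corners at 65/705, row 340). The fingers push nearly on centre, at column 375 against 385. I continue in finer steps and watch the force.

Emit:
send_rows([
  [1,[0.05,0,0],[0,0,0]],
  [1,[0.05,0,0],[0,0,0]],
  [1,[0.05,0,0],[0,0,0]],
  [1,[0.05,0,0],[0,0,0]],
  [1,[0.0,0,0],[0,0,0]],
])

```text
t: 9.1
tool_pos: [0.5293, 0.0301, 0.0326]
orientation: [0.707, -0.707, -0.007, 0.007]
ft_force: [-1.2, -0.3, -0.6]
width: 0.009
```

Emit:
send_rows([
  [1,[0.04,0,0],[0,0,0]],
  [1,[0.04,0,0],[0,0,0]],
  [1,[0.03,0,0],[0,0,0]],
  [1,[0.03,0,0],[0,0,0]],
  [1,[0.0,0,0],[0,0,0]],
])

```text
t: 9.6
tool_pos: [0.5326, 0.0302, 0.0326]
orientation: [-0.707, 0.707, 0.007, -0.007]
ft_force: [-1.7, 0.2, 0.4]
width: 0.007
```

Emit:
send_rows([
  [1,[0.03,0,0],[0,0,0]],
  [1,[0.03,0,0],[0,0,0]],
  [1,[0.03,0,0],[0,0,0]],
  [1,[0.03,0,0],[0,0,0]],
  [1,[0.0,0,0],[0,0,0]],
])

```text
t: 10.1
tool_pos: [0.5352, 0.0303, 0.0325]
orientation: [-0.707, 0.707, 0.007, -0.007]
ft_force: [-4.4, -1.1, 2.5]
width: 0.004
```

Run:
```python
from h import *
st()
```

```text
t 10.1 tcp [0.5352 0.0303 0.0325] F [-4.44 -1.09  2.52] T [0.015 0.58  0.02 ] w 0.004
x [ 1.    0.02 -0.  ] y [-0. -0. -1.] z [-0.02  1.   -0.  ] q [ 0.403  0.602 -0.706  1.994  0.569  0.751  0.943]
```

Emit:
send_rows([
  [1,[0.03,0,0],[0,0,0]],
  [1,[0.03,0,0],[0,0,0]],
  [1,[0,0,0],[0,0,0]],
  [1,[0,0,0],[0,0,0]],
  [1,[0.0,0,0],[0,0,0]],
])

```text
t: 10.6
tool_pos: [0.5353, 0.0303, 0.0323]
orientation: [-0.707, 0.707, 0.006, -0.008]
ft_force: [-6.5, -0.4, 4.4]
width: 0.009
```

Run:
```python
from h import *
st()
```

```text
t 10.6 tcp [0.5353 0.0303 0.0323] F [-6.51 -0.44  4.38] T [-1.000e-03  1.228e+00 -5.000e-03] w 0.009
x [ 1.     0.02  -0.003] y [-0.003 -0.001 -1.   ] z [-0.02   1.    -0.001] q [ 0.402  0.604 -0.706  1.992  0.568  0.754  0.944]
```

The tool stopped at x 0.535 while the force rose to 6.5 N, so the carrier is home. That puts the stud at x ≈ 0.643. Next I retreat, lift, and look from above the nut.

Emit:
send_rows([
  [1,[-0.6,0,0],[0,0,0]],
  [1,[-0.8,-0.2,0],[0,0,0]],
  [0.7,[0,-1,0],[0,0,0]],
  [0.7,[0,-1,0],[0,0,0]],
  [0.7,[0,-1,0],[0,0,0]],
])

```text
t: 11.1
tool_pos: [0.5032, 0.0299, 0.1138]
orientation: [0.707, -0.707, -0.008, 0.006]
ft_force: [0.7, -0.1, -0.1]
width: 0.196
```

Emit:
send_rows([
  [0.7,[0,-1,0],[0,0,0]],
  [0.7,[0.2,-1,0],[0,0,0]],
  [0.7,[1,-1,0],[0,0,0]],
  [0.7,[1,-0.5,0],[0,0,0]],
  [0.7,[1,0,0],[0,0,0]],
])

```text
t: 11.6
tool_pos: [0.5856, 0.0313, 0.2031]
orientation: [0.707, -0.707, -0.01, 0.004]
ft_force: [1.1, 1.4, 0.0]
width: 0.294
```

Emit:
send_rows([
  [0.7,[1,0,0],[0,0,0]],
  [0.7,[1,0,0],[0,0,0]],
  [0.7,[0.2,0,0],[0,0,0]],
  [0.7,[0,0,0],[0,0,0]],
  [0.7,[0,0,0],[0,0,0]],
])

```text
t: 12.1
tool_pos: [0.6362, 0.0325, 0.2]
orientation: [-0.707, 0.707, 0.007, -0.007]
ft_force: [0.0, 0.6, 0.4]
width: 0.295
```

Run:
```python
from h import *
st()
f,M=cam("wrist"); save(f,"w4.png",(160,60,350,240),4.)
for l in("carrier","wings","wing_nut","posts","vial_red","vial_white"):
    for r in imaging.search_frame(f,l)[:2]:
        X=M[:3,:3]@r["position"]+M[:3,3]; print(l,round(r["p"],2),X.round(3),proj(f,M,X).round(0))
```

```text
t 12.1 tcp [0.6362 0.0325 0.2   ] F [0.03 0.63 0.42] T [ 0.1   -0.11   0.008] w 0.295
x [ 1.    0.02 -0.  ] y [-0. -0. -1.] z [-0.02  1.   -0.  ] q [ 0.438  0.551 -0.806  1.622  0.427  1.154  1.12 ]
carrier 0.78 [0.509 0.196 0.008] [[404.  63.]]
carrier 0.74 [0.601 0.037 0.024] [[260. 144.]]
wings 0.81 [0.642 0.03  0.05 ] [[253. 184.]]
wings 0.28 [0.565 0.014 0.084] [[237. 112.]]
wing_nut 0.91 [0.637 0.03  0.047] [[253. 179.]]
posts 0.57 [ 0.648 -0.004  0.065] [[220. 193.]]
vial_red 0.63 [0.572 0.052 0.082] [[278. 120.]]
vial_white 0.95 [0.567 0.015 0.083] [[238. 114.]]
```

View pics/w4.png

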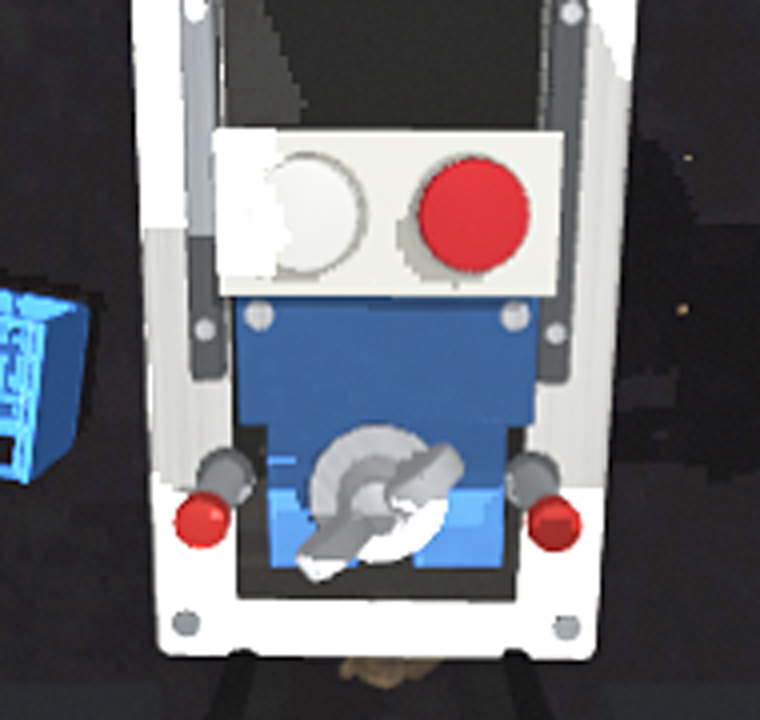

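View from above the nut: the prongs now reach past the stud and both vials stand. The blade runs from (450,462) to (315,568), and the caps are at (201,520) and (554,523).

Run:
```python
from h import *
f,M=cam("wrist")
c=lambda L:np.array(L)/4+[160,60]
p=ray(f,M,c([(201,520),(554,523)]),.07); print("caps",p.round(4),p.mean(0).round(4),"yaw",np.degrees(np.arctan2(-(p[1]-p[0])[0],(p[1]-p[0])[1])),np.linalg.norm(p[1]-p[0]))
pl=ray(f,M,c([(160,658),(597,658)]),.012); print("far plate",pl.round(4))
for z in(.045,.05,.055,.06):
    b=ray(f,M,c([(452,458),(312,565)]),z); d=b[0]-b[1]; print(z,b.mean(0).round(4),np.linalg.norm(d).round(4),"blade yaw",np.degrees(np.arctan2(d[1],d[0])).round(1))
for z in(.02,.025,.03,.035):
    w=ray(f,M,c([(270,480),(505,480),(237,350),(539,350)]),z); print(z,"prong width .070 / foot .086",np.linalg.norm(w[0]-w[1]).round(4),np.linalg.norm(w[2]-w[3]).round(4))
w=ray(f,M,c([(220,297),(556,296)]),.055);print("block top width .086 at .055:",np.linalg.norm(w[0]-w[1]))
# wide-angle side camera for height of wings
```

```text
caps [[ 0.6442 -0.0142  0.07  ]
 [ 0.6432  0.0766  0.07  ]] [0.6437 0.0312 0.07  ] yaw 0.6042015626233529 0.09076234930445895
far plate [[ 0.7066 -0.037   0.012 ]
 [ 0.7039  0.1023  0.012 ]]
0.045 [0.6481 0.0323 0.045 ] 0.0497 blade yaw 129.5
0.05 [0.6467 0.0322 0.05  ] 0.0489 blade yaw 129.5
0.055 [0.6453 0.0322 0.055 ] 0.0481 blade yaw 129.5
0.06 [0.644  0.0321 0.06  ] 0.0473 blade yaw 129.5
0.02 prong width .070 / foot .086 0.07 0.0873
0.025 prong width .070 / foot .086 0.069 0.086
0.03 prong width .070 / foot .086 0.068 0.0847
0.035 prong width .070 / foot .086 0.0669 0.0835
block top width .086 at .055: 0.08616711410036237
```

Run:
```python
from h import *
s=plan([.6437,.0315,.13],-50.5,10,.7)
s=plan([.6437,.0315,.043],-50.5,5,.7,s)
```

```text
yaw now 1.12
[[0.7,[0.03,0.28,-0.0],[0.0,0.65,0.0]],[0.7,[0.03,0.28,-0.0],[0.0,0.64,0.0]],[0.7,[0.03,0.28,0.0],[0.0,0.65,0.0]],[0.7,[0.03,0.28,0.0],[0.0,0.64,0.0]],[0.7,[0.03,0.28,0.01],[0.0,0.65,0.0]]]
[[0.7,[0.02,0.28,0.01],[0.0,0.64,0.0]],[0.7,[0.02,0.28,0.01],[0.0,0.65,0.0]],[0.7,[0.02,0.28,0.01],[0.0,0.64,0.0]],[0.7,[0.03,0.28,0.02],[0.0,0.65,0.0]],[0.7,[0.02,0.29,0.02],[0.0,0.64,0.0]]]
end [0.6438 0.0316 0.13  ]
yaw now -50.48
[[0.7,[-0.0,0.7,-0.0],[-0.0,0.0,0.0]],[0.7,[-0.0,0.69,-0.0],[0.0,0.0,0.0]],[0.7,[-0.0,0.7,-0.0],[0.0,0.0,0.0]],[0.7,[-0.0,0.69,-0.0],[0.0,0.0,0.0]],[0.7,[-0.0,0.7,-0.0],[0.0,0.0,0.0]]]
end [0.6438 0.0316 0.043 ]
```

Emit:
send_rows([
  [0.7,[0.03,0.28,0],[0,0.65,0]],
  [0.7,[0.03,0.28,0],[0,0.64,0]],
  [0.7,[0.03,0.28,0],[0,0.65,0]],
  [0.7,[0.03,0.28,0],[0,0.64,0]],
  [0.7,[0.03,0.28,0.01],[0,0.65,0]],
])

```text
t: 13.0
tool_pos: [0.6406, 0.0318, 0.1648]
orientation: [-0.69, 0.69, -0.153, 0.153]
ft_force: [0.0, 0.7, -0.1]
width: 0.302
```

Emit:
send_rows([
  [0.7,[0.02,0.28,0.01],[0,0.64,0]],
  [0.7,[0.02,0.28,0.01],[0,0.65,0]],
  [0.7,[0.02,0.28,0.01],[0,0.64,0]],
  [0.7,[0.03,0.28,0.02],[0,0.65,0]],
  [0.7,[0.02,0.29,0.02],[0,0.64,0]],
])

```text
t: 13.5
tool_pos: [0.644, 0.0317, 0.1297]
orientation: [0.639, -0.639, 0.303, -0.303]
ft_force: [-0.5, 0.5, 0.3]
width: 0.3
```

Run:
```python
from h import *
st()
f,M=cam("wrist"); save(f,"w5.png",(150,90,380,290),3.4)
for l in("wings","wing_nut"):
    for r in imaging.search_frame(f,l)[:1]:
        X=M[:3,:3]@r["position"]+M[:3,3]; print(l,round(r["p"],2),X.round(3),proj(f,M,X).round(0))
t,b=[.6437,.0315,.061],[.6437,.0315,.049]
print((proj(f,M,[t,b])-[150,90])*3.4)
```

```text
t 13.5 tcp [0.644  0.0317 0.1297] F [-0.55  0.47  0.27] T [ 0.057 -0.173 -0.025] w 0.3
x [ 0.634 -0.774  0.   ] y [ 0. -0. -1.] z [0.774 0.634 0.   ] q [ 0.278  0.572 -0.56   1.678  0.351  0.993  0.281]
wings 0.8 [0.648 0.031 0.043] [[258. 198.]]
wing_nut 0.57 [0.645 0.029 0.04 ] [[254. 197.]]
[[355.06002197 379.58664784]
 [354.9789692  364.98297374]]
```

View pics/w5.png

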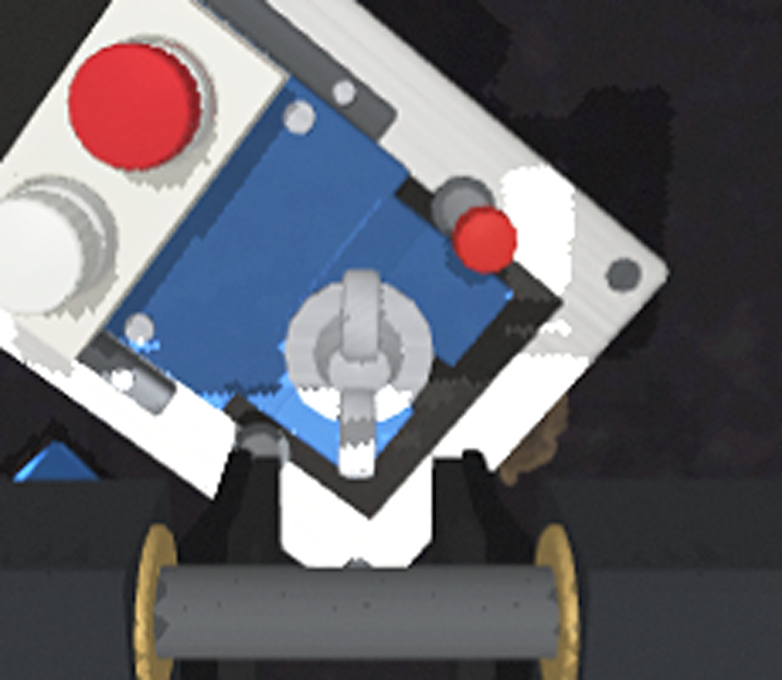

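The blade (column 360) is upright between the open fingers, whose centre is at about 355. Both red caps are clear of the fingers' paths. Descend and close.

Emit:
send_rows([
  [0.7,[0,0.7,0.04],[0,0.1,0]],
  [0.7,[0,0.69,0],[0,0,0]],
  [0.7,[0,0.7,0],[0,0,0]],
  [0.7,[0,0.69,0],[0,0,0]],
  [0.7,[0,0.6,0],[0,0,0]],
])

```text
t: 14.15
tool_pos: [0.6441, 0.0321, 0.0434]
orientation: [-0.637, 0.638, -0.306, 0.305]
ft_force: [-0.4, -0.5, 0.1]
width: 0.301
```

Emit:
send_rows([
  [1,[0,0,0],[0,0,0]],
  [1,[0,0,0],[0,0,0]],
  [1,[0,0,0],[0,0,0]],
  [1,[0,0,0],[0,0,0]],
  [1,[0,0,0],[0,0,0]],
])

```text
t: 14.65
tool_pos: [0.6447, 0.032, 0.046]
orientation: [-0.637, 0.638, -0.306, 0.306]
ft_force: [-1.4, -1.3, 2.2]
width: 0.099
```

Run:
```python
from h import *
st()
```

```text
t 14.65 tcp [0.6447 0.032  0.046 ] F [-1.43 -1.29  2.15] T [-0.182  0.269  0.009] w 0.099
x [ 0.625 -0.78   0.001] y [ 0.    -0.001 -1.   ] z [ 0.78   0.625 -0.   ] q [ 0.242  0.667 -0.512  1.732  0.416  0.851  0.218]
```

Emit:
send_rows([
  [1,[0,0.01,0],[0,0.6,0]],
  [1,[0,0.01,0],[0,0.6,0]],
  [1,[0,0.01,0],[0,0.6,0]],
  [1,[0,0.01,0],[0,0.6,0]],
  [1,[0,0.01,0],[0,0.6,0]],
])

```text
t: 15.15
tool_pos: [0.6445, 0.0319, 0.0449]
orientation: [-0.559, 0.559, -0.433, 0.433]
ft_force: [-2.1, -1.0, 4.0]
width: 0.102
```

Run:
```python
from h import *
st()
```

```text
t 15.15 tcp [0.6445 0.0319 0.0449] F [-2.14 -1.02  4.  ] T [-0.317  0.495  0.046] w 0.102
x [ 0.251 -0.968  0.001] y [-0.    -0.001 -1.   ] z [ 0.968  0.251 -0.   ] q [ 0.171  0.647 -0.407  1.738  0.332  0.826 -0.137]
```

Emit:
send_rows([
  [1,[0,0.01,0],[0,0.6,0]],
  [1,[0,0.01,0],[0,0.6,0]],
  [1,[0,0.01,0],[0,0.6,0]],
  [1,[0,0.01,0],[0,0.6,0]],
  [1,[0,0.01,0],[0,0.6,0]],
])

```text
t: 15.65
tool_pos: [0.6442, 0.0319, 0.0438]
orientation: [-0.457, 0.457, -0.539, 0.54]
ft_force: [-3.0, -1.5, 4.8]
width: 0.103
```

Run:
```python
from h import *
st()
```

```text
t 15.65 tcp [0.6442 0.0319 0.0438] F [-2.96 -1.55  4.8 ] T [-0.374  0.789  0.015] w 0.103
x [-0.165 -0.986  0.001] y [-0.001 -0.001 -1.   ] z [ 0.986 -0.165 -0.   ] q [ 0.098  0.631 -0.302  1.743  0.247  0.805 -0.487]
```

Emit:
send_rows([
  [1,[0,0,0],[0,0.6,0]],
  [1,[0,0.01,0],[0,0.6,0]],
  [1,[0,0,0],[0,0.6,0]],
  [1,[0,0.01,0],[0,0.6,0]],
  [1,[0,0.01,0],[0,0.6,0]],
])

```text
t: 16.15
tool_pos: [0.644, 0.032, 0.0428]
orientation: [-0.334, 0.335, -0.623, 0.623]
ft_force: [-3.7, -1.7, 3.7]
width: 0.103
```

Run:
```python
from h import *
st()
```

```text
t 16.15 tcp [0.644  0.032  0.0428] F [-3.74 -1.69  3.74] T [-0.346  0.738 -0.036] w 0.103
x [-0.552 -0.834  0.001] y [-0.001 -0.001 -1.   ] z [ 0.834 -0.552 -0.001] q [ 0.024  0.621 -0.196  1.749  0.161  0.789 -0.834]
```

Emit:
send_rows([
  [1,[0,0,0],[0,0.6,0]],
  [1,[0,0.01,0],[0,0.6,0]],
  [1,[0,0.01,0],[0,0.6,0]],
  [1,[0,0.01,0],[0,0.6,0]],
  [1,[0,0.01,0],[0,0.6,0]],
])

```text
t: 16.65
tool_pos: [0.6438, 0.0321, 0.0417]
orientation: [-0.198, 0.199, -0.679, 0.679]
ft_force: [-2.8, -2.2, 4.4]
width: 0.099
```

Run:
```python
from h import *
st()
```

```text
t 16.65 tcp [0.6438 0.0321 0.0417] F [-2.77 -2.16  4.42] T [-0.26   0.916  0.08 ] w 0.099
x [-0.843 -0.538  0.002] y [-0.002 -0.001 -1.   ] z [ 0.538 -0.843 -0.   ] q [-0.053  0.615 -0.088  1.754  0.073  0.778 -1.179]
```

Emit:
send_rows([
  [1,[0,0,0],[0,0.4,0]],
  [1,[0,0.01,0],[0,0.4,0]],
  [1,[0,0.01,0],[0,0.4,0]],
  [1,[0,0,0],[0,0.4,0]],
  [1,[0,0.01,0],[0,0.4,0]],
])

```text
t: 17.15
tool_pos: [0.6437, 0.0323, 0.041]
orientation: [-0.102, 0.103, -0.7, 0.7]
ft_force: [-4.1, -1.2, 5.6]
width: 0.1
```

Run:
```python
from h import *
st()
for i in range(6):
    imaging.grab_frame("top"); s=monitor.sense(); print(round(s["t"],2),np.round(s["torque"][2],3))
```

```text
t 17.15 tcp [0.6437 0.0323 0.041 ] F [-4.05 -1.2   5.64] T [-0.25   0.96   0.033] w 0.1
x [-0.958 -0.286  0.002] y [-0.002 -0.    -1.   ] z [ 0.286 -0.958 -0.   ] q [-0.104  0.613 -0.016  1.758  0.013  0.772 -1.407]
17.2 -0.021
17.25 -0.044
17.3 -0.068
17.35 -0.01
17.4 0.011
17.45 -0.055
```

Emit:
send_rows([
  [1,[0,0,0],[0,0.6,0]],
  [1,[0,0.01,0],[0,0.6,0]],
  [1,[0,0.01,0],[0,0.6,0]],
  [1,[0,0,0],[0,0.6,0]],
  [1,[0,0.01,0],[0,0.6,0]],
])

```text
t: 17.95
tool_pos: [0.6437, 0.0325, 0.0403]
orientation: [0.046, -0.045, -0.706, 0.706]
ft_force: [-4.4, 0.0, 5.3]
width: 0.104
```

Run:
```python
from h import *
st()
for i in range(2):
    imaging.grab_frame("top"); s=monitor.sense(); print(round(s["t"],2),np.round(s["torque"][2],3))
```

```text
t 17.95 tcp [0.6437 0.0325 0.0403] F [-4.35  0.04  5.27] T [-0.202  1.093  0.254] w 0.104
x [-0.992  0.128  0.002] y [-0.002 -0.    -1.   ] z [-0.128 -0.992  0.   ] q [-0.182  0.615  0.093  1.764 -0.078  0.769 -1.749]
18.0 0.166
18.05 0.075
```

Contact: torque while moving rose to about 0.25 N m, with ±0.03 noise. Geometry allows at most about 0.24. A tiny creep will confirm the reading.

Emit:
send_rows([
  [1,[0,0,0],[0,0.04,0]],
  [1,[0,0,0],[0,0.04,0]],
  [1,[0,0,0],[0,0.04,0]],
  [1,[0,0,0],[0,0.04,0]],
  [1,[0,0,0],[0,0.04,0]],
])

```text
t: 18.55
tool_pos: [0.6436, 0.0325, 0.0402]
orientation: [0.055, -0.053, -0.705, 0.705]
ft_force: [-4.0, 0.2, 5.8]
width: 0.102
```

Run:
```python
from h import *
st()
for i in range(5):
    imaging.grab_frame("top"); s=monitor.sense(); print(round(s["t"],2),np.round(s["torque"][2],3))
```

```text
t 18.55 tcp [0.6436 0.0325 0.0402] F [-4.05  0.21  5.75] T [-0.17   1.101  0.226] w 0.102
x [-0.988  0.152  0.002] y [-0.002 -0.    -1.   ] z [-0.152 -0.988  0.   ] q [-0.187  0.615  0.1    1.764 -0.083  0.769 -1.769]
18.6 0.207
18.65 0.207
18.7 0.225
18.75 0.217
18.8 0.216
```

A steady 0.21–0.22 N m, close to 0.2, so I stop here. Open a little, because the posts now lie across the jaws, and lift straight up.

Emit:
send_rows([
  [0.82,[0,0,0],[0,0,0]],
  [0.82,[0,0,0],[0,0,0]],
  [0.82,[0,0,0],[0,0,0]],
  [0.82,[0,0,0],[0,0,0]],
  [0.82,[0,0,0],[0,0,0]],
])

```text
t: 19.3
tool_pos: [0.6448, 0.0324, 0.0395]
orientation: [-0.055, 0.055, 0.705, -0.705]
ft_force: [-0.1, 0.6, 0.3]
width: 0.181
```

Emit:
send_rows([
  [0.82,[0,-0.2,0],[0,0,0]],
  [0.82,[0,-0.4,0],[0,0,0]],
  [0.82,[0,-0.8,0],[0,0,0]],
  [0.82,[0,-1,0],[0,0,0]],
  [0.82,[0,-1,0],[0,0,0]],
])

```text
t: 19.8
tool_pos: [0.6448, 0.0323, 0.1262]
orientation: [-0.054, 0.055, 0.705, -0.705]
ft_force: [1.0, -0.6, -0.3]
width: 0.181
```

Emit:
send_rows([
  [0.82,[0,-1,0],[0,0,0]],
  [0.82,[0,-1,0],[0,0,0]],
  [0.82,[0,-1,0],[0,0,0]],
  [0.82,[0,0,0],[0,0,0]],
  [0.82,[0,0,0],[0,0,0]],
])

```text
t: 20.3
tool_pos: [0.6449, 0.0323, 0.2005]
orientation: [-0.054, 0.055, 0.705, -0.705]
ft_force: [0.7, 0.0, -0.3]
width: 0.182
```

Run:
```python
from h import *
st()
f,M=cam("wrist"); save(f,"w6.png",(110,50,400,260),2.7)
```

```text
t 20.3 tcp [0.6449 0.0323 0.2005] F [ 0.73  0.01 -0.32] T [ 0.061  0.003 -0.004] w 0.182
x [-0.988  0.154 -0.002] y [ 0.002  0.    -1.   ] z [-0.154 -0.988 -0.   ] q [-0.206  0.437  0.125  1.642 -0.06   1.065 -1.789]
```

View pics/w6.png

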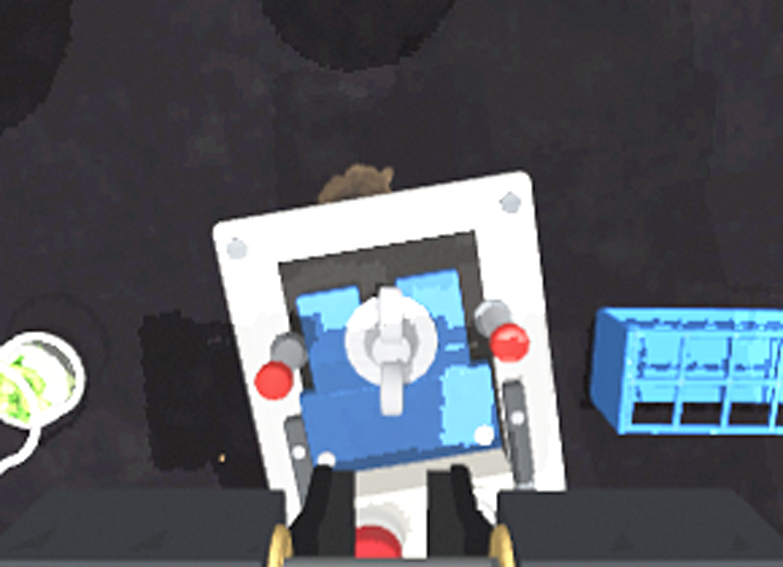

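The blade (column 390) is exactly in line with the tool, so the nut turned with the grip. The caps, rack and beaker are in place. Last check: vials and carrier.

Run:
```python
from h import *
for n in("side","wrist"):
    f,M=cam(n)
    for l in("carrier","vial_red","vial_white","beaker_a","tube_stand"):
        for r in imaging.search_frame(f,l)[:2]:
            X=M[:3,:3]@r["position"]+M[:3,3]; print(n,l,round(r["p"],2),X.round(3))
    if n=="side": save(f,"s2.png",(150,140,350,280),4)
```

```text
side carrier 0.97 [ 0.373 -0.017  0.015]
side carrier 0.91 [0.57  0.064 0.031]
side vial_white 0.56 [0.563 0.021 0.081]
side beaker_a 0.66 [0.64  0.207 0.023]
side tube_stand 0.73 [0.562 0.063 0.08 ]
side tube_stand 0.59 [0.644 0.041 0.046]
wrist vial_red 0.76 [0.583 0.05  0.073]
wrist beaker_a 0.98 [0.65  0.196 0.026]
wrist tube_stand 0.71 [ 0.608 -0.127  0.018]
wrist tube_stand 0.47 [0.652 0.025 0.012]
```

View pics/s2.png

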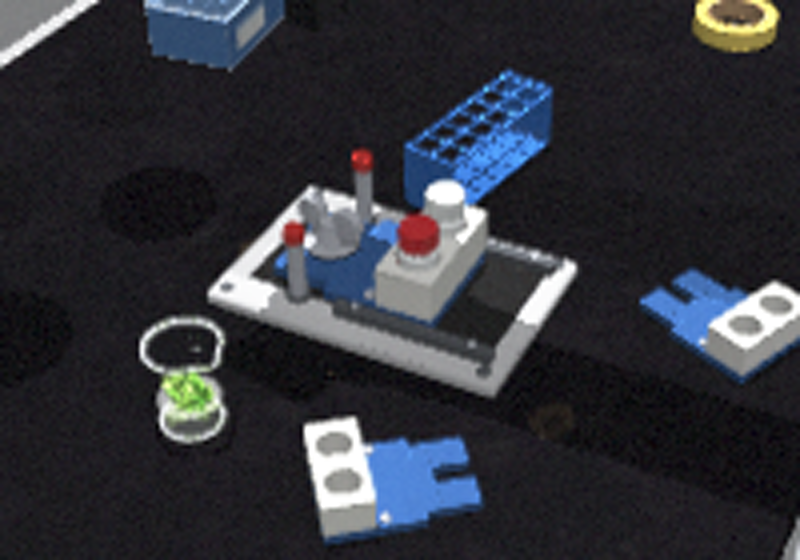

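Side view: both vials stand upright in the block at (420,235) and (445,200). The carrier is under the nut, the posts are upright, and the rack and beaker are in place.

```bash
python3 -c "
from plant import robot; print(robot.close_job())"
```

```text
the job is handed in; nothing more can be done
None
```

The carrier is home on the stud, the wing nut is snug on it, and I handed the job in at about 20 s of the 72 s allowed; no verdict was reported.

- **Carrier:** I pushed it with closed fingers until it stopped at about 6.5 N. The tool no longer advanced and the contact point matched the stud position seen in the images.
- **Wing nut:** I turned it about 138° clockwise in one grasp. It met the carrier during the last 24° step. A slow creep of about 1.5° at the end gave a steady 0.21–0.22 N m, against a target of 0.2.
- **Release:** I opened the jaws only slightly between the posts and lifted straight up. The force readings went back to near zero.
- **Last pictures:** The wing blade is still in line with the gripper, so the nut had turned with the grip. Both vials stand upright in the carrier, and the posts, beaker and rack look untouched.

**Readings that disagreed:**
- Single torque readings were noisy, by about ±0.03 N m, and the first contact reading was 0.25.
- Two of the network's rack detections in the side view and one in the last wrist view lay on the mount, not on the rack. I took them as false, since the pictures show the rack in place.
- The fixed cameras and the wrist camera placed the mount 3–4 mm apart. I used the wrist view.

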